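# Weigh out a batch of T-slot bolts from the cupboard

### The job

Take the bearing block off the spring scale and leave it on the bench, swing the cupboard door wide open, and put T-slot bolts from the rack inside the door onto the pan until the scale's pointer rests level between the two prongs of its fork. Then shut the cupboard fully, with every other bolt still in its rack and none left lying about. Leave the fork as it is set and do not disturb the jar, the tape or the wrench.

Things in the scene. Friction and masses are not known exactly. Their poses are not given: they have to be found in the camera images.
- door (a joint): Angle of the cupboard door, rad: 0 shut, growing as it swings out towards the robot, stop at 1.9; stays where it is left. The grey steel cupboard, 310 mm wide, 190 deep, 265 high, stands on the bench with its door towards the robot; the door is a 310 x 257 x 12 mm panel, hinged upright at its left (+y) edge.
- door_hinge (a point): Point on the hinge axis of the door (left edge, outer face), half way up, turning with the door. Its x axis is the door's normal and points from the outer face to the inner face; its y axis lies along the door and points from the free edge to the hinge; z up.
- door_handle (a point): Grip point on the door's handle: an upright round steel bar 11 mm thick and 90 mm long, its centre line 35 mm out from the door's outer face and 280 mm from the hinge. This point is 30 mm below the cupboard's top and 20 mm below the bar's upper end, so it can be pinched from above. Same axes as door_hinge.
- rack (a point): Floor centre of the bolt rack, a steel tray on the inside of the door that swings out with it: 274 mm along the door (y) by 104 mm (x), rim 16 mm above its floor, floor 174 mm above the bench; the door's top is 87 mm above this floor. Bolts stand in a row along y, six places 43 mm apart about y = 0, at x = +4 mm (56 mm from the door's inner face). Axes as door_hinge.
- pan_top (a point): Centre of the upper face of the scale's round aluminium pan (190 mm across, with a rim 8 mm high above that face). The spring scale is a green box 170 x 170 x 70 mm on the bench; the empty pan stands 150 mm above the bench and sinks straight down as it is loaded, 8 mm for each bolt. z up.
- pan (a joint): How far the pan has sunk, m: 0 empty, growing downwards, at most 0.062.
- pointer (a point): Tip region of the black pointer, a flat blade 8 mm wide and 2 mm thick that sticks out from the pan's edge on the scale's +x side and sinks with the pan; the point is in the middle of its thickness.
- fork_mid (a point): Middle of the gap between the two short brass prongs (12 mm clear gap, one above the other) of the fork, a clip on the aluminium column beside the pointer. It marks the load wanted and is set at a different height each time, by a clip that can slide on the column. The pointer passes beside the prong tips.
- block: Dark cast bearing block: foot 84 x 34 x 14 mm (x, y, z) with a round boss (52 mm across, axis along y, 34 mm thick, top at 56 mm) and a brass-lined bore. Origin at the centre of its underside, z up. About half a kilogram. It starts on the pan.
- jar: White plastic jar, 68 mm across and 100 mm high, on the bench; origin at the centre of its underside. Not part of the job.
- tape: Roll of grey tape, 100 mm across and 24 mm high, lying on the bench; origin at the centre of its underside. Not part of the job.
- wrench: Open-ended wrench, 180 mm long, lying on the bench along its x; origin under its middle. Not part of the job.
- bolt0: Steel T-slot bolt: square dark head 34 x 34 x 14 mm, then a round shank 20 mm thick and 56 mm long, 70 mm in all, about 0.26 kg, all bolts alike. Origin at the centre of the head's outer (under) face, z along the shank. Stands on its head in the rack at the start; five or all six of the bolts are there.
- bolt1: Steel T-slot bolt: square dark head 34 x 34 x 14 mm, then a round shank 20 mm thick and 56 mm long, 70 mm in all, about 0.26 kg, all bolts alike. Origin at the centre of the head's outer (under) face, z along the shank. Stands on its head in the rack at the start; five or all six of the bolts are there.
- bolt2: Steel T-slot bolt: square dark head 34 x 34 x 14 mm, then a round shank 20 mm thick and 56 mm long, 70 mm in all, about 0.26 kg, all bolts alike. Origin at the centre of the head's outer (under) face, z along the shank. Stands on its head in the rack at the start; five or all six of the bolts are there.
- bolt3: Steel T-slot bolt: square dark head 34 x 34 x 14 mm, then a round shank 20 mm thick and 56 mm long, 70 mm in all, about 0.26 kg, all bolts alike. Origin at the centre of the head's outer (under) face, z along the shank. Stands on its head in the rack at the start; five or all six of the bolts are there.
- bolt4: Steel T-slot bolt: square dark head 34 x 34 x 14 mm, then a round shank 20 mm thick and 56 mm long, 70 mm in all, about 0.26 kg, all bolts alike. Origin at the centre of the head's outer (under) face, z along the shank. Stands on its head in the rack at the start; five or all six of the bolts are there.
- bolt5: Steel T-slot bolt: square dark head 34 x 34 x 14 mm, then a round shank 20 mm thick and 56 mm long, 70 mm in all, about 0.26 kg, all bolts alike. Origin at the centre of the head's outer (under) face, z along the shank. Stands on its head in the rack at the start; five or all six of the bolts are there.
Mind the look-alikes: they are no part of the job. Leave any blue or brown look-alike of the block alone.

How it is judged:
By the outcome, as a careful person would: the job done as asked, in the order asked, and still so for the second after the job is handed in, with the robot touching nothing.
Of bolt0, bolt1, bolt2, bolt3, bolt4, bolt5 only 5 to 6 are there at a start; the rules pass over those that are not, and their reading is None.
At some moment in a run one of block may be knocked a few centimetres aside while the robot is not near it.
Once in a run the grip may slacken for a moment while it holds something.
It also fails if it takes over 208 s, if anything falls off the work surface, if the arm or the gripper's body presses on something with over 40 N, if the wrist force passes 120 N, or if a joint passes its speed limit or range.

### The arm

A 6-joint arm with a two-finger parallel gripper is mounted at the origin on the work surface. World frame = base frame: x ahead of the robot, y to its left, z up, the work surface at z = 0. Lengths are in m, angles in rad, forces in N, time in s.
With the tool pointing down it reaches from about 0.375 to 0.925 m from the base axis. Payload 5.7 kg.
Tool frame: the origin (TCP) lies midway between the tips of the shut fingers; the grasp point (between the pads) lies 19 mm behind it; z points along the fingers, y is the line along which they close (so a half turn about z gives the same grasp; the last joint's range is limited). The gripper opens to 88 mm and grips with 3 to 60 N. Pads are 20 mm wide; open, the fingers measure 115 mm over their backs; the gripper's body (75 mm by 178 mm) begins 61 mm behind the grasp point.
Start: joints at [-1.231, 0.359, 1.51, -0, 1.272, -0.115], TCP at [0.264, -0.539, 0.189] pointing down, gripper open.
Joint ranges: [-2.97, 2.97], [-1.01, 2.36], [0.21, 2.38], [-0.96, 4.11], [0.2, 2.71], [-2.98, 2.98]. Speed limits (rad/s): [2.39, 2.39, 3.14, 3.14, 3.14, 3.14].

### API

Orientations are given as a unit quaternion [x, y, z, w].
In Python, from bench import move_ptp, servo_line, goto_joints, move_gripper, sleep, inverse_kinematics, capture, PlanningError, close_job, spot_in, silhouettes, current_clock, current_joint_pos, current_qvel, current_joint_torque, current_position, current_orientation, current_force, current_torque, current_finger_gap, current_grip_force gives the robot as it stands. Calls block until the motion is done:
- move_ptp(position, orientation): joint-space move of the TCP to a pose.
- servo_line(position, orientation=None, rate=0.15, contact_N=None): straight line of the TCP; orientation=None keeps the orientation; rate is the mean speed in m/s. With contact_N (N) it stops when the force on the tool has changed by that much, and returns True; else False.
- goto_joints(angles): joint-space move.
- move_gripper(opening): finger opening in m; the grip force is fixed at half the most; returns when the fingers have stopped.
- sleep(seconds).
- inverse_kinematics(position, orientation): joint angles nearest the present ones, or None.
- capture(name): name is "scene" or "top" or "wrist"; returns a dict with "image" (400x640x3 uint8, blue, green, red), "range_z" (400x640 float32, m along the optical axis (not along the pixel's ray), 0 where there is no reading), "intrinsics" (3x3 intrinsics, pixels), "k1" (the pictures are not rectified: a ray, as slopes to the right and down, at radius r is drawn at 1 + k1 r^2 times it, then the intrinsics apply), "R" (3x3) and "t" (3): a world point X has camera coordinates R X + t. Camera axes: x right, y down, z forward; pixel columns grow to the right and rows downward; lengths in m; the calibration is good to about 2 mm. A picture is of the moment at which its call begins.
A pose or a line that the arm cannot do raises PlanningError and nothing moves.
- close_job(): hands the job in; it is judged then, once.
Trained networks look in the newest picture that a camera, given by its name, has taken for a name from the list of things; names that differ only in an ending like _2 or _b are one class to them, and where a whole thing is asked for, a point or a joint stands for the part that bears it (a point fixed in the world has none). Each returns a list of dicts, best first, with "conf" (0 to 1); they miss things now and then, are a little off and sometimes report something else, mostly with a low value. They report only what shows in the picture. A call takes as long as a camera call. They do not tell look-alikes from the thing itself.
- spot_in(camera, query): "xy" ([column, row] in pixels, amid what is visible of it).
- silhouettes(camera, query): "region" (400x640 bool, what is visible of it) and "xy" ([column, row] in pixels, amid what is visible of it).
Readings, each from a call of its own:
- current_clock(): time.
- current_joint_pos(): joint angles.
- current_qvel(): joint speeds.
- current_joint_torque(): joint torques, N m.
- current_position(): TCP position.
- current_orientation(): TCP orientation.
- current_force(): force on the tool from outside, world axes, zero at the start.
- current_torque(): the same for the moment, N m.
- current_finger_gap(): finger opening in m.
- current_grip_force(): force on a finger pad.
Only numpy, scipy, OpenCV 4.12 (cv2) and the standard library are available. Lean on these libraries where they do the work, as an engineer would, in place of code of your own. Each camera call takes 0.05 s, during which the arm holds its last target. There are 200 camera calls.

## Working session

There is one attempt and no reset: what is moved stays moved. The work goes in short steps, each a Python script; the robot and the scene stay as the last script left them, time stands still between calls to the robot, and variables do not carry over. Pictures are saved under pics/ and viewed, at most 14 in all, crops included, and the job is handed in when it is done.

```bash
ls; mkdir -p pics; cat > h.py <<'E'
import numpy as np, cv2
from bench import *
def cloud(c):
    K=c["intrinsics"];z=c["range_z"];h,w=z.shape
    u,v=np.meshgrid(np.arange(w),np.arange(h))
    xd=(u-K[0,2])/K[0,0];yd=(v-K[1,2])/K[1,1]
    x,y=xd.copy(),yd.copy()
    for _ in range(8):
        s=1+c["k1"]*(x*x+y*y);x,y=xd/s,yd/s
    P=np.stack([x*z,y*z,z],-1)
    W=(P-c["t"])@c["R"]
    W[z<=0]=np.nan
    return W
def proj(c,X):
    p=c["R"]@np.array(X)+c["t"];a=p[:2]/p[2];a=a*(1+c["k1"]*(a@a))
    K=c["intrinsics"];return np.array([K[0,0]*a[0]+K[0,2],K[1,1]*a[1]+K[1,2]])
E
python3 - <<'E'
from h import *
for n in ("scene","top"):
    c=capture(n);cv2.imwrite(f"pics/{n}0.png",c["image"]);W=cloud(c)
    np.savez(f"{n}0.npz",W=W)
    print(n,"cam at",-c["R"].T@c["t"])
    for q in ("door","door_handle","pan","pan_top","pointer","fork_mid","block","jar","tape","wrench","rack","bolt0"):
        for d in silhouettes(n,q)[:3]:
            m=d["region"];P=W[m];P=P[~np.isnan(P[:,0])]
            if len(P): print(q,round(d["conf"],2),np.round(d["xy"]),len(P),np.round(np.median(P,0),3),np.round(np.percentile(P,3,axis=0),3),np.round(np.percentile(P,97,axis=0),3))
print(current_clock())
E
```

```text
pics
scene cam at [1.36664328 0.60262759 0.9593754 ]
door 0.71 [333. 207.] 145 [0.68  0.056 0.258] [ 0.422 -0.128 -0.002] [0.693 0.189 0.265]
door_handle 0.59 [331. 204.] 76 [0.667 0.043 0.252] [0.648 0.037 0.225] [0.692 0.272 0.262]
pan 0.81 [282. 180.] 1275 [ 0.541 -0.234  0.135] [ 0.428 -0.337  0.131] [ 0.613 -0.152  0.143]
pan_top 0.76 [283. 182.] 1305 [ 0.537 -0.234  0.135] [ 0.424 -0.337  0.131] [ 0.611 -0.153  0.144]
pointer 0.56 [284. 181.] 1362 [ 0.534 -0.236  0.136] [ 0.424 -0.341  0.13 ] [ 0.609 -0.152  0.144]
fork_mid 0.64 [341. 211.] 174 [0.681 0.094 0.26 ] [0.649 0.037 0.23 ] [0.693 0.229 0.262]
fork_mid 0.49 [257. 195.] 42 [ 0.653 -0.251  0.129] [ 0.639 -0.264  0.12 ] [ 0.657 -0.242  0.136]
fork_mid 0.47 [281. 181.] 1267 [ 0.539 -0.235  0.135] [ 0.426 -0.337  0.132] [ 0.612 -0.153  0.143]
block 0.86 [292. 174.] 357 [ 0.519 -0.226  0.162] [ 0.488 -0.269  0.138] [ 0.533 -0.198  0.191]
block 0.63 [323. 177.] 197 [ 0.346 -0.23   0.032] [ 0.321 -0.263  0.004] [ 0.364 -0.204  0.056]
block 0.62 [227. 209.] 295 [ 0.683 -0.398  0.031] [ 0.654 -0.433  0.004] [ 0.701 -0.372  0.05
[... 1432 characters left out ...]
] [ 0.487 -0.276  0.136] [ 0.531 -0.199  0.192]
jar 0.63 [328. 128.] 606 [ 0.754 -0.072  0.098] [ 0.734 -0.1    0.016] [ 0.791 -0.043  0.103]
tape 0.6 [476. 206.] 569 [ 0.509 -0.467  0.023] [ 0.463 -0.514 -0.   ] [ 0.552 -0.422  0.027]
tape 0.4 [310. 264.] 402 [ 0.392 -0.008  0.007] [ 0.32  -0.022  0.   ] [0.471 0.013 0.011]
wrench 0.56 [310. 268.] 441 [ 0.378 -0.008  0.007] [ 0.314 -0.022 -0.001] [0.471 0.015 0.011]
rack 0.71 [398. 206.] 4372 [ 0.524 -0.248  0.136] [ 0.433 -0.334  0.132] [ 0.61  -0.161  0.144]
rack 0.6 [235. 150.] 3764 [0.681 0.164 0.187] [0.67 0.02 0.02] [0.693 0.309 0.262]
bolt0 0.56 [397. 208.] 4474 [ 0.524 -0.248  0.136] [ 0.432 -0.335  0.132] [ 0.611 -0.161  0.144]
1.3
```

```bash
python3 - <<'E'
import cv2
a=cv2.imread("pics/top0.png");cv2.imwrite("pics/t0.png",cv2.resize(a[60:340,130:530],(800,560)))
a=cv2.imread("pics/scene0.png");cv2.imwrite("pics/s0.png",cv2.resize(a[90:330,180:480],(750,600)))
E
```

```text
(no output)
```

View pics/t0.png

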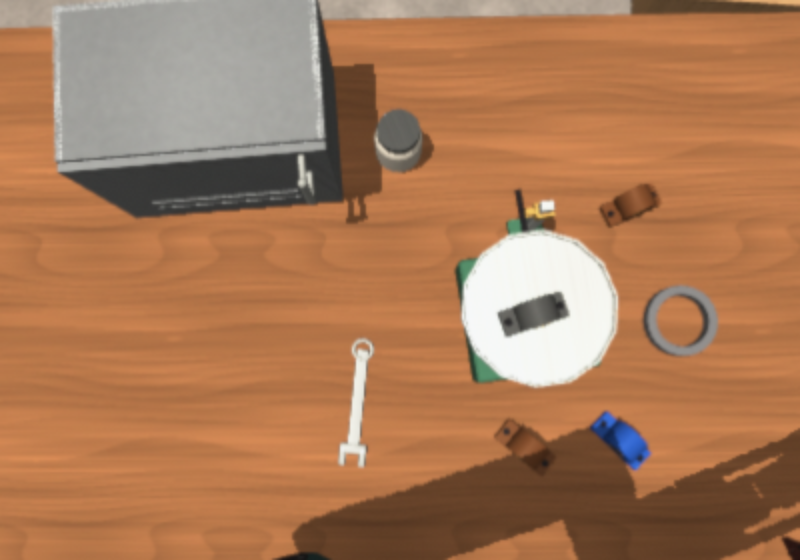

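View pics/s0.png

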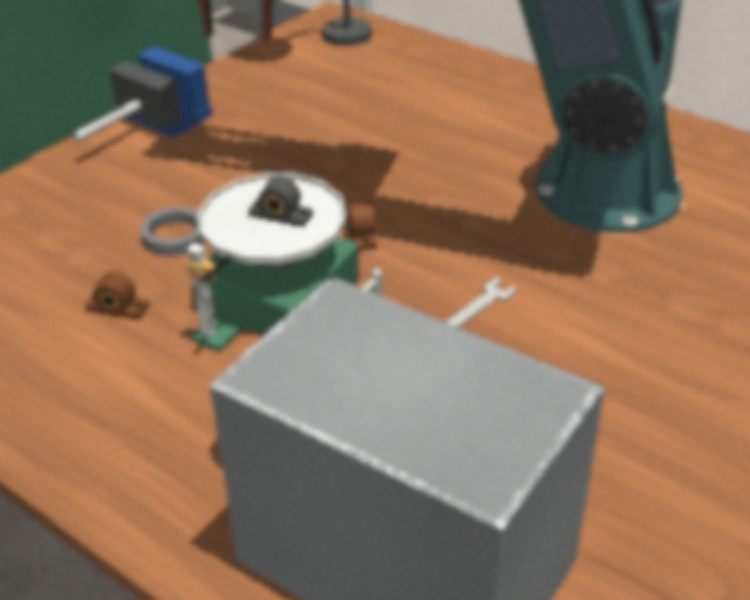

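The top view shows the real block on the pan, px (395,216) in the full frame, with brown and blue look-alikes on the bench. The handle is near (283,145), and the fork and pointer near (399,164). The scene view agrees with this. Next I'll fit the geometry.

```bash
python3 - <<'E'
from h import *
np.set_printoptions(precision=4,suppress=True)
W=np.load("top0.npz")["W"];S=np.load("scene0.npz")["W"]
X=np.concatenate([W.reshape(-1,3),S.reshape(-1,3)]);X=X[~np.isnan(X[:,0])]
# cupboard top
W2=W.reshape(-1,3);W2=W2[~np.isnan(W2[:,0])]
m=(X[:,2]>.255)&(X[:,2]<.275)&(X[:,0]>.6)&(X[:,1]>-.05)
r=cv2.minAreaRect(X[m][:,:2].astype(np.float32));print("cup top",np.median(X[m][:,2]),r,cv2.boxPoints(r))
for lo,hi in((.05,.24),):
    f=W2[(W2[:,2]>lo)&(W2[:,2]<hi)&(W2[:,0]>.655)&(W2[:,0]<.70)&(W2[:,1]>.0)&(W2[:,1]<.33)]
    p=np.polyfit(f[:,1],f[:,0],1)
    for _ in range(4):
        e=f[:,0]-np.polyval(p,f[:,1]);f=f[np.abs(e)<.004];p=np.polyfit(f[:,1],f[:,0],1)
    print("door face x=",p,"yrange",np.percentile(f[:,1],[.5,99.5]),len(f))
for n,P in(("top",W2),("scene",S.reshape(-1,3))):
    e=np.polyval(p,P[:,1])-P[:,0]
    h=P[(e>.02)&(e<.05)&(P[:,2]>.16)&(P[:,2]<.28)&(P[:,1]>0)&(P[:,1]<.1)]
    print(n,"handle",len(h),h.mean(0),h[:,2].max(), h[h[:,2]>.245])
# block
m=(X[:,2]>.143)&(X[:,2]<.2)&(np.hypot(X[:,0]-.515,X[:,1]+.24)<.08)
for nm,P in(("both",X),("top",W2)):
    b=P[(P[:,2]>.143)&(P[:,2]<.2)&(np.hypot(P[:,0]-.51,P[:,1]+.235)<.07)]
    print(nm,cv2.minAreaRect(b[:,:2].astype(np.float32)),b[:,2].max())
# pan
b=W2[(W2[:,2]>.138)&(W2[:,2]<.15)&(np.hypot(W2[:,0]-.52,W2[:,1]+.248)<.12)]
print("rim",cv2.minEnclosingCircle(b[:,:2].astype(np.float32)),np.median(b[:,2]))
E
```

```text
cup top 0.2649567319346161 ((0.762685239315033, 0.17152686417102814), (0.24414154887199402, 0.3140072822570801), 3.5045666694641113) [[0.6312 0.3208]
 [0.6504 0.0074]
 [0.8941 0.0223]
 [0.8749 0.3357]]
door face x= [-0.0671  0.6912] yrange [0.0119 0.317 ] 2292
top handle 79 [0.6533 0.0373 0.2272] 0.26226820470475243 [[0.6677 0.0433 0.2496]
 [0.6667 0.0406 0.2532]
 [0.6669 0.0384 0.2523]
 [0.6672 0.0362 0.2511]
 [0.6653 0.041  0.2496]
 [0.6645 0.0384 0.2524]
 [0.6647 0.0362 0.2515]
 [0.6619 0.0405 0.2536]
 [0.6626 0.0385 0.2509]
 [0.6619 0.0359 0.2533]
 [0.6591 0.0402 0.2552]
 [0.6582 0.0376 0.2583]
 [0.6603 0.0363 0.2505]
 [0.6557 0.042  0.2593]
 [0.6557 0.0397 0.2592]
 [0.6549 0.0371 0.2618]
 [0.6557 0.0352 0.259 ]
 [0.6528 0.0416 0.2615]
 [0.6529 0.0395 0.2608]
 [0.6527 0.0371 0.2617]
 [0.6531 0.035  0.2601]
 [0.654  0.0333 0.2562]
 [0.6512 0.042  0.2587]
 [0.6502 0.0393 0.2623]
 [0.6506 0.0372 0.2606]
 [0.651  0.0351 0.2592]
 [0.6524 0.0336 0.2537]
 [0.6501 0.0426 0.2542]
 [0.6485 0.0395 0.2602]
 [0.6488 0.0374 0.2587]
 [0.6488 0.0352 0.2584]
 [0.6507 0.0339 0.2511]
 [0.6484 0.040
[... 516 characters left out ...]
5 0.2521]
 [0.66   0.0435 0.2545]
 [0.654  0.0422 0.2501]
 [0.6481 0.0409 0.2458]
 [0.6682 0.0398 0.2546]
 [0.6648 0.0404 0.2527]
 [0.662  0.0416 0.2515]
 [0.6606 0.0439 0.2517]
 [0.6527 0.0411 0.2454]
 [0.6509 0.043  0.2451]
 [0.6667 0.042  0.2513]
 [0.6632 0.0425 0.2493]
 [0.6583 0.042  0.2459]
 [0.6558 0.0434 0.245 ]
 [0.6677 0.0426 0.2489]]
both ((0.5093226432800293, -0.23637709021568298), (0.041784971952438354, 0.08630245178937912), 16.893766403198242) 0.19439928201970655
top ((0.509340226650238, -0.2374676764011383), (0.03395538777112961, 0.0840681716799736), 17.708635330200195) 0.19439928201970655
rim ((0.529862105846405, -0.24444355070590973), 0.11026449501514435) 0.14226949310415296
```

```bash
cat >> h.py <<'E'
from scipy.spatial.transform import Rotation as Ro
np.set_printoptions(precision=4,suppress=True)
def down(a):  # tool z down, closing line at world angle a
    c,s=np.cos(a),np.sin(a)
    return Ro.from_matrix(np.array([[-s,c,0],[c,s,0],[0,0,-1]]).T).as_quat()
def pick_yaw(p,a):  # the half-turn option with least last-joint angle
    best=None
    for k in(-1,0,1,2):
        q=inverse_kinematics(p,down(a+k*np.pi))
        if q is not None and (best is None or abs(q[5])<best[0]): best=(abs(q[5]),a+k*np.pi)
    return best and best[1]
def state(s=""): print(s,"t%.1f"%current_clock(),"tcp",np.array(current_position()),"F",np.array(current_force()),"gap %.4f grip %.1f"%(current_finger_gap(),current_grip_force()))
def pts(c):
    P=cloud(c).reshape(-1,3);return P[~np.isnan(P[:,0])]
E
cat > s1.py <<'E'
from h import *
P=pts(capture("top"))
b=P[(P[:,2]>.143)&(P[:,2]<.2)&(np.hypot(P[:,0]-.52,P[:,1]+.245)<.082)]
r=cv2.minAreaRect(b[:,:2].astype(np.float32));print(r,len(b))
B=cv2.boxPoints(r);e=[B[1]-B[0],B[2]-B[1]];s=min(e,key=np.linalg.norm);a=np.arctan2(s[1],s[0])
xy=np.array(r[0]);yaw=pick_yaw([*xy,.2],a)
assert min(r[1])<.042 and max(r[1])<.092
q=down(yaw);print("yaw",yaw)
move_gripper(.06)
move_ptp([*xy,.26],q);state("above")
c=capture("wrist");cv2.imwrite("pics/w1.png",c["image"])
servo_line([*xy,.152],q,contact_N=8);state("down")
move_gripper(0);state("grip")
servo_line([*xy,.24],q,rate=.1);state("lift")
E
python3 s1.py
```

```text
((0.5093855261802673, -0.2376641482114792), (0.03394858166575432, 0.08441363275051117), 17.50111198425293) 472
yaw 0.3054524
above t3.4 tcp [ 0.509  -0.2385  0.2597] F [ 0.1439  0.1607 -0.2314] gap 0.0600 grip 0.0
down t4.4 tcp [ 0.5099 -0.2383  0.1527] F [-0.7762  0.1502  0.6041] gap 0.0598 grip 0.0
grip t4.9 tcp [ 0.5095 -0.2378  0.1522] F [-0.2713 -0.0701 -0.1353] gap 0.0332 grip 30.0
lift t5.9 tcp [ 0.5087 -0.2372  0.2391] F [ 0.6109  0.9216 -5.0073] gap 0.0334 grip 30.0
```

View pics/w1.png

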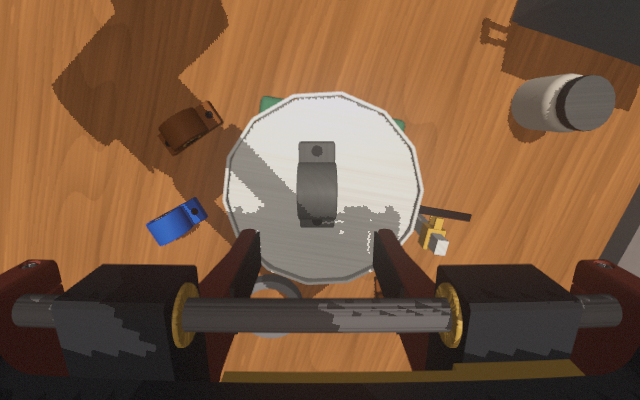

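The wrist view shows the real dark block centred between the fingers at about (317,190), with pointer and fork at (445,215)–(440,240). It is now held, so I'll put it down on the bench.

```bash
cat > s2.py <<'E'
from h import *
xy=np.array([.56,-.075]);yaw=pick_yaw([*xy,.1],np.pi/2);q=down(yaw)
move_ptp([*xy,.22],q);state("over")
servo_line([*xy,.035],q,rate=.12)
print(servo_line([*xy,.008],q,rate=.03,contact_N=4));state("placed")
move_gripper(.06)
servo_line([*xy,.2],q,rate=.2);state("up")
# look at fork from the wrist
F=np.array([.645,-.25]);
c=capture("top");P=pts(c);cv2.imwrite("pics/top2.png",c["image"])
b=P[(P[:,2]>.005)&(P[:,2]<.07)&(np.hypot(P[:,0]-xy[0],P[:,1]-xy[1])<.08)]
if len(b): print("block",cv2.minAreaRect(b[:,:2].astype(np.float32)),b[:,2].max())
b=P[(P[:,2]>.1)&(P[:,2]<.2)&(np.hypot(P[:,0]-.52,P[:,1]+.245)<.08)]
print("pan z",np.median(b[:,2]),b[:,:2].mean(0))
n=P[(P[:,0]>.612)&(P[:,0]<.68)&(np.abs(P[:,1]+.25)<.04)&(P[:,2]>.08)];print(n)
E
python3 s2.py
```

```text
over t7.8 tcp [ 0.5599 -0.0752  0.2199] F [ 0.9459  0.3043 -4.6145] gap 0.0335 grip 30.0
True
placed t10.0 tcp [ 0.5603 -0.0752  0.0234] F [1.1265 0.8795 2.2187] gap 0.0335 grip 30.0
up t11.7 tcp [ 0.559  -0.0747  0.1987] F [-0.5665 -0.7081 -0.1497] gap 0.0601 grip 0.0
block ((0.5419463515281677, -0.07456950098276138), (0.09407449513673782, 0.057095300406217575), 85.71825408935547) 0.05789613185557196
pan z 0.14996806705103763 [ 0.5187 -0.2476]
[[ 0.673  -0.2246  0.1478]
 [ 0.6729 -0.227   0.1482]
 [ 0.6704 -0.2219  0.148 ]
 [ 0.6699 -0.2241  0.1499]
 [ 0.6701 -0.2268  0.149 ]
 [ 0.6698 -0.2292  0.1498]
 [ 0.6681 -0.222   0.1469]
 [ 0.6678 -0.2243  0.1479]
 [ 0.6672 -0.2265  0.1502]
 [ 0.6673 -0.2291  0.1496]
 [ 0.665  -0.2242  0.1484]
 [ 0.6648 -0.2266  0.1492]
 [ 0.6646 -0.229   0.1497]
 [ 0.6624 -0.2241  0.1485]
 [ 0.6623 -0.2266  0.1485]
 [ 0.6616 -0.2286  0.1515]
 [ 0.6593 -0.2236  0.1505]
 [ 0.6596 -0.2264  0.1493]
 [ 0.6602 -0.2294  0.1466]
 [ 0.6567 -0.2235  0.1505]
 [ 0.6571 -0.2264  0.1487]
 [ 0.6568 -0.2287  0.1499]
 [ 0.6566 -0.2311  0.1506]
 [ 0.6544 -0.2236  0.1494]
 [ 
[... 4373 characters left out ...]
 0.6162 -0.251   0.1573]
 [ 0.6163 -0.2537  0.1566]
 [ 0.616  -0.2559  0.1577]
 [ 0.6152 -0.2296  0.1506]
 [ 0.6151 -0.232   0.1511]
 [ 0.6141 -0.2336  0.156 ]
 [ 0.6139 -0.236   0.1568]
 [ 0.6134 -0.2381  0.1592]
 [ 0.6135 -0.2407  0.1584]
 [ 0.6134 -0.2431  0.1588]
 [ 0.6133 -0.2456  0.1592]
 [ 0.6135 -0.2482  0.1582]
 [ 0.6137 -0.2511  0.1566]
 [ 0.6137 -0.2536  0.1567]
 [ 0.6134 -0.2557  0.1582]
 [ 0.6136 -0.2585  0.157 ]
 [ 0.6138 -0.2613  0.1554]
 [ 0.6132 -0.2632  0.1585]
 [ 0.6129 -0.2653  0.1601]
 [ 0.6124 -0.242   0.1509]
 [ 0.6124 -0.2445  0.1509]
 [ 0.6122 -0.2469  0.1516]
 [ 0.6125 -0.2497  0.1501]
 [ 0.613  -0.2528  0.1473]
 [ 0.6125 -0.2549  0.1494]
 [ 0.6134 -0.2585  0.1444]]
```

Pointer is at about 0.148 with the pan empty; the prongs suggest about 0.124, so roughly 3 bolts. Now the door.

```bash
cat >> h.py <<'E'
H=np.array([.6698,.319]);PSI=.067
def dpt(th,x,y):  # point in door_hinge axes -> world xy
    a=PSI-th;c,s=np.cos(a),np.sin(a);return H+np.array([c*x-s*y,s*x+c*y])
def hpose(th,z,k,lag=1.0): 
    return np.array([*dpt(th,-.035,-.28),z]),down(PSI+np.pi/2-lag*th+k*np.pi)
def swing(t0,t1,z,k,lag=1.0,rate=.12,n=None):
    n=n or int(np.ceil(abs(t1-t0)/.1))
    for th in np.linspace(t0,t1,n+1)[1:]:
        p,q=hpose(th,z,k,lag);servo_line(p,q,rate=rate)
        f=np.array(current_force())
        if np.linalg.norm(f)>25: print("force at",th,f); 
E
cat > s3.py <<'E'
from h import *
for lag in(1.,.5):
  for k in(-1,0,1):
    r=[]
    for th in np.linspace(0,1.75,8):
        p,q=hpose(th,.216,k,lag);j=inverse_kinematics(p,q);r.append(None if j is None else np.round(j[[0,5]] if hasattr(j,'shape') else [j[0],j[5]],2))
    print(lag,k,r)
E
python3 s3.py
```

```text
1.0 -1 [array([-0.05,  1.46]), array([-0.03,  1.72]), array([0.02, 2.02]), array([0.12, 2.37]), array([0.25, 2.76]), None, array([ 0.54, -2.74]), array([ 0.65, -2.38])]
1.0 0 [array([-0.05, -1.69]), array([-0.03, -1.42]), array([ 0.02, -1.12]), array([ 0.12, -0.77]), array([ 0.25, -0.39]), array([0.41, 0.02]), array([0.54, 0.41]), array([0.65, 0.76])]
1.0 1 [array([-0.05,  1.46]), array([-0.03,  1.72]), array([0.02, 2.02]), array([0.12, 2.37]), array([0.25, 2.76]), None, array([ 0.54, -2.74]), array([ 0.65, -2.38])]
0.5 -1 [array([-0.05,  1.46]), array([-0.03,  1.6 ]), array([0.02, 1.77]), array([0.12, 2.  ]), array([0.25, 2.26]), array([0.41, 2.53]), array([0.54, 2.8 ]), None]
0.5 0 [array([-0.05, -1.69]), array([-0.03, -1.55]), array([ 0.02, -1.37]), array([ 0.12, -1.15]), array([ 0.25, -0.89]), array([ 0.41, -0.61]), array([ 0.54, -0.34]), array([ 0.65, -0.12])]
0.5 1 [array([-0.05,  1.46]), array([-0.03,  1.6 ]), array([0.02, 1.77]), array([0.12, 2.  ]), array([0.25, 2.26]), array([0.41, 2.53]), array([0.54, 2.8 ]), None]
```

```bash
cat > s4.py <<'E'
from h import *
move_gripper(.045)
p,q=hpose(0,.32,0);move_ptp(p,q)
p,q=hpose(0,.216,0);print(servo_line(p,q,contact_N=8));state("at handle")
move_gripper(0);state("grip")
swing(0,.3,.216,0,rate=.06);state("swing .3")
swing(.3,1.7,.216,0,rate=.15);state("open")
move_gripper(.045);state()
p,q=hpose(1.7,.33,0);p[2]=.33;servo_line(p,q,rate=.2)
j=current_joint_pos();goto_joints([-.6,*list(j)[1:]]);state()
for n in("top","scene"):
    c=capture(n);cv2.imwrite(f"pics/{n}4.png",c["image"]);np.savez(f"{n}4.npz",W=cloud(c))
a=cv2.imread("pics/top4.png");cv2.imwrite("pics/t4.png",cv2.resize(a[60:340,130:530],(800,560)))
W=np.load("top4.npz")["W"];P=W.reshape(-1,3);P=P[~np.isnan(P[:,0])]
f=P[(P[:,2]>.262-.012)&(P[:,2]<.272)&(P[:,0]<.66)&(P[:,1]>.2)]
print("door top",len(f),cv2.boxPoints(cv2.minAreaRect(f[:,:2].astype(np.float32))))
for d in silhouettes("top","bolt0"):
    Q=W[d["region"]];Q=Q[Q[:,2]>.235]
    print(round(d["conf"],2),np.round(d["xy"]),len(Q),Q.mean(0) if len(Q) else 0)
E
python3 s4.py
```

```text
False
at handle t15.6 tcp [0.6543 0.0372 0.2169] F [ 0.3128 -0.5017  0.3161] gap 0.0451 grip 0.0
grip t16.2 tcp [0.6537 0.0382 0.2163] F [-0.4109  3.2186  2.1462] gap 0.0093 grip 30.0
swing .3 t18.1 tcp [0.571  0.0551 0.2161] F [ 0.4232  4.2687 -0.0031] gap 0.0093 grip 30.0
open t22.9 tcp [0.3915 0.3721 0.216 ] F [-8.0747  2.3369  8.2458] gap 0.0095 grip 30.0
 t23.6 tcp [0.3926 0.3713 0.216 ] F [ 0.7913  0.7943 -0.3989] gap 0.0449 grip 0.0
 t26.5 tcp [ 0.481  -0.2446  0.329 ] F [-0.4426  0.0814  0.7097] gap 0.0452 grip 0.0
door top 1040 [[0.3602 0.3272]
 [0.6594 0.3045]
 [0.6632 0.3546]
 [0.364  0.3772]]
0.8 [196. 190.] 60 [0.5715 0.2552 0.2433]
0.78 [197. 174.] 43 [0.6143 0.2496 0.2433]
0.65 [189. 225.] 62 [0.4873 0.26   0.2431]
0.57 [186. 244.] 61 [0.4473 0.2642 0.243 ]
0.52 [187. 262.] 76 [0.4056 0.2674 0.2426]
0.19 [399. 168.] 0 0
```

View pics/t4.png

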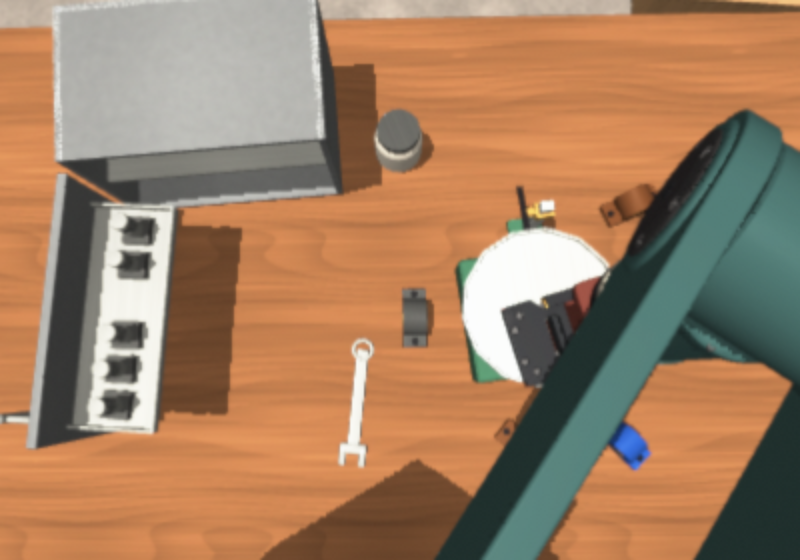

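The view shows five bolts with place 3 (from the hinge) empty, the door at about 1.7 rad, and the block standing on the bench near (337,218) full-frame. I'll place the first bolt with checks.

```bash
cat > s5.py <<'E'
from h import *
import sys
PAN=np.array([.52,-.248]);TH=1.71
SRC={0:[.4056,.2674],1:[.4473,.2642],2:[.4873,.26]}
def model(i): return dpt(TH,.068,-.155-.1075+.043*i)
def clear_pan_view():pass
def run(i,n,spot):
    s=(np.array(SRC[i])+model(i))/2;a=PSI-TH
    print("bolt",i,"seen",SRC[i],"model",model(i))
    move_gripper(.046)
    q=down(pick_yaw([*s,.25],a))
    move_ptp([*s,.32],q)
    if servo_line([*s,.203],q,rate=.12,contact_N=6): state("CONTACT");return False
    move_gripper(0);state("grip")
    if abs(current_finger_gap()-.02)>.004: return False
    servo_line([*s,.215],q,rate=.05);servo_line([*s,.30],q,rate=.15);state("lift")
    q2=down(pick_yaw([*spot,.25],a))
    move_ptp([*spot,.30],q2);state("over pan")
    if abs(current_finger_gap()-.02)>.004: return False
    f0=np.array(current_force())
    z=.15-.008*(n+1)+.029
    servo_line([*spot,z+.02],q2,rate=.15);servo_line([*spot,z],q2,rate=.04);sleep(.3);state("on pan, df %.2f"%(current_force()[2]-f0[2]))
    return q2
def release(spot,z=None):
    move_gripper(.046);p=np.array(current_position());servo_line([p[0],p[1],.30],rate=.15);state("up")
E
cat > s6.py <<'E'
from s5 import *
sp=PAN+[.05,0]
r=run(0,0,sp);print(r is not False)
E
python3 s6.py
```

```text
bolt 0 seen [0.4056, 0.2674] model [0.4031 0.2701]
grip t30.5 tcp [0.4046 0.269  0.2033] F [-0.0303  0.647   1.3903] gap 0.0187 grip 30.0
lift t31.6 tcp [0.4037 0.2685 0.2991] F [ 0.0543 -0.2544 -2.4796] gap 0.0188 grip 30.0
over pan t33.5 tcp [ 0.57   -0.2471  0.2997] F [ 0.6193  0.8405 -3.7568] gap 0.0187 grip 30.0
on pan, df 4.04 t35.4 tcp [ 0.5701 -0.2481  0.1712] F [-0.5682 -1.3219  0.282 ] gap 0.0186 grip 30.0
True
```

```bash
cat > s7.py <<'E'
from s5 import *
release(PAN)
for i,n,dx in((1,1,0),(2,2,-.05)):
    ok=run(i,n,PAN+[dx,0])
    if ok is False: print("STOP",i);break
    f=current_force()[2]
    if f<-1.6: print("still hanging",f)
    release(PAN)
j=list(current_joint_pos());goto_joints([.1,*j[1:]])
for nme in("top","scene"):
    c=capture(nme);cv2.imwrite(f"pics/{nme}7.png",c["image"]);np.savez(f"{nme}7.npz",W=cloud(c))
a=cv2.imread("pics/top7.png");cv2.imwrite("pics/t7.png",cv2.resize(a[60:340,130:530],(800,560)))
W=np.load("top7.npz")["W"];P=W.reshape(-1,3);P=P[~np.isnan(P[:,0])]
b=P[(P[:,2]>.09)&(P[:,2]<.16)&(np.hypot(P[:,0]-.52,P[:,1]+.25)<.07)];print("pan z",np.median(b[:,2]))
n=P[(P[:,0]>.625)&(P[:,0]<.675)&(np.abs(P[:,1]+.2275)<.006)&(P[:,2]>.08)];print("pointer top z",np.median(n[:,2]),len(n))
n=P[(P[:,0]>.634)&(P[:,0]<.652)&(P[:,1]>-.251)&(P[:,1]<-.236)&(P[:,2]>.08)];print("prongs",np.sort(n[:,2]))
b=P[(P[:,2]>.155)&(P[:,2]<.25)&(np.hypot(P[:,0]-.52,P[:,1]+.25)<.1)];print("tops",b[:,2].max())
E
python3 s7.py
```

```text
up t37.0 tcp [ 0.5693 -0.2476  0.2989] F [0.4102 0.5836 0.745 ] gap 0.0458 grip 0.0
bolt 1 seen [0.4473, 0.2642] model [0.446 0.267]
grip t40.8 tcp [0.4469 0.2658 0.2033] F [0.2522 0.9267 1.9858] gap 0.0186 grip 30.0
lift t41.9 tcp [0.446  0.2653 0.2991] F [-0.2454 -0.4412 -2.9269] gap 0.0186 grip 30.0
over pan t43.8 tcp [ 0.5201 -0.2472  0.2997] F [ 0.2563  0.0935 -2.488 ] gap 0.0185 grip 30.0
on pan, df 2.77 t45.7 tcp [ 0.5202 -0.2481  0.1632] F [ 1.1312 -0.9583  0.2777] gap 0.0185 grip 30.0
up t47.4 tcp [ 0.5194 -0.2476  0.299 ] F [ 0.17    0.2254 -0.5136] gap 0.0461 grip 0.0
bolt 2 seen [0.4873, 0.26] model [0.4889 0.2639]
grip t51.2 tcp [0.4883 0.2619 0.2033] F [ 0.0225 -1.0671  2.9799] gap 0.0188 grip 30.0
lift t52.3 tcp [0.4875 0.2617 0.2991] F [-0.0595  0.9742 -3.55  ] gap 0.0185 grip 30.0
over pan t54.1 tcp [ 0.4701 -0.2474  0.2997] F [-0.0529 -0.3076 -2.3869] gap 0.0193 grip 30.0
on pan, df 1.89 t56.1 tcp [ 0.4702 -0.2481  0.1552] F [ 0.4959 -0.0471 -0.4926] gap 0.0190 grip 30.0
up t57.8 tcp [ 0.4694 -0.2476  0.299 ] F [-0.2587 -0.5947 -0.0443] gap 0.0463 grip 0.0
pan z 0.126149067088162
pointer top z 0.12414721831657811 55
prongs [0.1142 0.1166 0.1179 0.1181 0.1189 0.119  0.1205 0.1232 0.1239 0.13
 0.1308 0.131  0.132  0.132  0.1324 0.1328 0.1331 0.1333 0.1337 0.1338
 0.1341 0.1345 0.1347 0.1347 0.1349 0.1351 0.1352 0.1355 0.1356 0.136
 0.137  0.1372 0.1375 0.1518 0.1545]
tops 0.1996138697417217
```

View pics/t7.png

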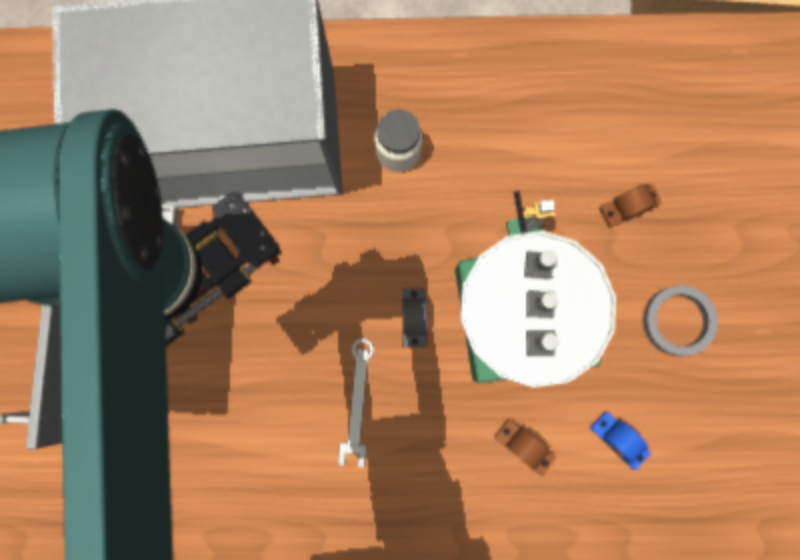

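Three bolts stand on the pan, near (540,265), (542,303) and (543,343) in the enlarged view. The pointer is about 1.5 mm from the middle of the gap, and one bolt fewer would put it 6.5 mm off, so three is right. Now I'll shut the door.

```bash
cat > s8.py <<'E'
from h import *
move_gripper(.045)
p,q=hpose(1.7,.33,0);move_ptp(p,q)
p,q=hpose(1.7,.216,0);print(servo_line(p,q,contact_N=8,rate=.12));state("at handle")
move_gripper(0);state("grip")
assert .006<current_finger_gap()<.014
swing(1.7,.15,.216,0,rate=.13);state("near")
swing(.15,0,.216,0,rate=.06);state("0")
for th in(-.006,-.012,-.018):
    p,q=hpose(th,.216,0);servo_line(p,q,rate=.03);state(th)
    if current_force()[0]<-15: break
E
python3 s8.py
```

```text
False
at handle t61.7 tcp [0.3931 0.3717 0.2167] F [-0.1253  0.1972 -0.6723] gap 0.0450 grip 0.0
grip t62.4 tcp [0.3914 0.3714 0.2161] F [-5.4691  0.5876  3.6187] gap 0.0096 grip 30.0
near t68.1 tcp [0.6112 0.0437 0.2161] F [0.9094 0.7865 2.3887] gap 0.0096 grip 30.0
0 t69.1 tcp [0.654  0.0381 0.2161] F [1.6188 5.3945 2.2819] gap 0.0091 grip 30.0
-0.006 t69.3 tcp [0.654  0.0381 0.2161] F [-2.5687  4.9008  4.8517] gap 0.0096 grip 30.0
-0.012 t69.6 tcp [0.6539 0.0382 0.216 ] F [-6.8762  5.4614  9.076 ] gap 0.0092 grip 30.0
-0.018 t69.8 tcp [0.6538 0.0382 0.216 ] F [-11.1022   5.2121  10.3692] gap 0.0094 grip 30.0
```

```bash
cat > s9.py <<'E'
from h import *
move_gripper(.045)
p=np.array(current_position());servo_line([p[0],p[1],.34],rate=.15)
j=list(current_joint_pos());goto_joints([1.2,*j[1:]]);state()
for nme in("top","scene"):
    c=capture(nme);cv2.imwrite(f"pics/{nme}9.png",c["image"]);np.savez(f"{nme}9.npz",W=cloud(c))
    P=pts(c)
    if nme=="top":
        f=P[(P[:,2]>.05)&(P[:,2]<.24)&(P[:,0]>.655)&(P[:,0]<.70)&(P[:,1]>.0)&(P[:,1]<.33)]
        p=np.polyfit(f[:,1],f[:,0],1)
        for _ in range(4):
            e=f[:,0]-np.polyval(p,f[:,1]);f=f[np.abs(e)<.004];p=np.polyfit(f[:,1],f[:,0],1)
        print("door",p,len(f))
        n=P[(P[:,0]>.625)&(P[:,0]<.675)&(np.abs(P[:,1]+.2275)<.006)&(P[:,2]>.08)];print("pointer",np.median(n[:,2]))
a=cv2.imread("pics/top9.png");cv2.imwrite("pics/t9.png",cv2.resize(a[60:340,130:530],(800,560)))
a=cv2.imread("pics/scene9.png");cv2.imwrite("pics/s9.png",cv2.resize(a[90:330,180:480],(750,600)))
E
python3 s9.py
```

```text
t74.3 tcp [0.1743 0.6357 0.3388] F [ 0.2883  0.1449 -0.0913] gap 0.0450 grip 0.0
door [-0.0668  0.6912] 2275
pointer 0.12494404191758379
```

View pics/t9.png

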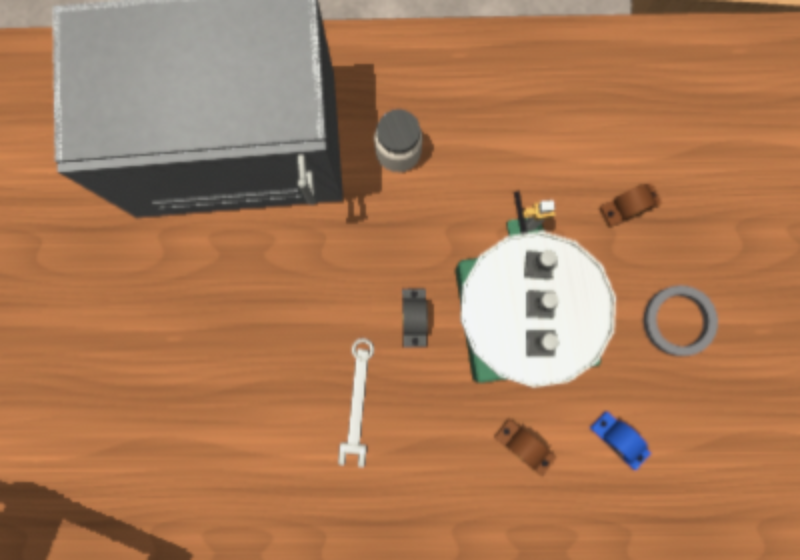

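View pics/s9.png

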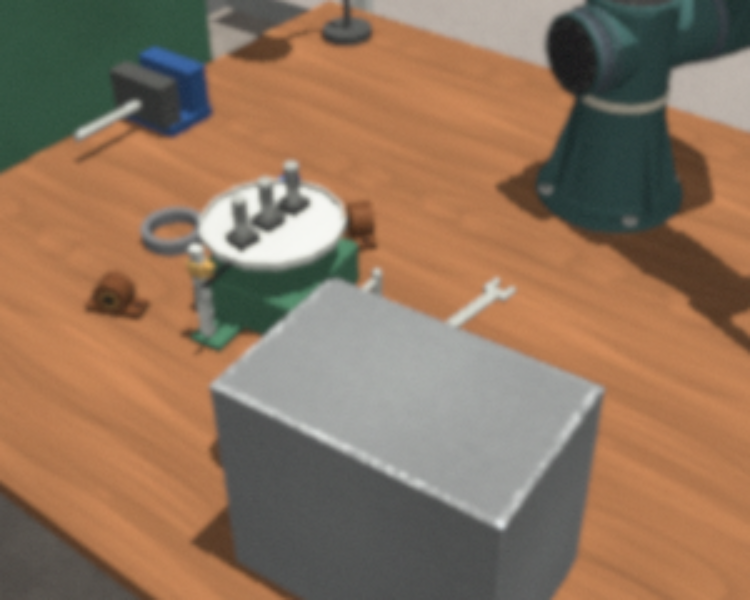

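The door fits the same line as when it was shut at the start, and all three bolts stand on the pan. The pointer is at about 0.124, within the fork. The jar, tape, wrench and look-alikes haven't moved.

```bash
python3 -c "
from bench import *
print(close_job())"
```

```text
the job is handed in; nothing more can be done
None
```

The job is handed in: the block is on the bench, three bolts on the pan hold the pointer inside the fork within about 1.5 mm of its middle, and the cupboard is shut. The other two bolts were left in the rack; I couldn't see them after the door closed.

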